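# Move the boards round the soldering bench

## Task

Move the three circuit boards on by one place: the finned heat-sink board from the test bed to the grey tray, the board with the capacitors from the soldering jig to the test bed, and the flat plain board from the tray into the jig. Each place takes one board, and the empty cooling block is free for parking one on the way; every board ends flat and straight, centred along its new bed. Stand the steel hold-down weight, centred and lengthwise, on the carrier of the capacitor board in the test bed, and leave the flux bottle and the solder reel standing where they are.

Things in the scene. Friction and masses are not known exactly. Their poses are not given: they have to be found in the camera images.
- board_plain_mid (a point): Plain circuit board: green, only flat black chips and two rows of pads; starts in the tray. Set in a black carrier 96 mm long (own x), 56 wide (y), 16 thick, grasped by its straight long sides; its ends are alike, either way round is right. The point is the carrier's centre, half-way up; z up. About 0.15 kg.
- board_caps_mid (a point): Capacitor board: green, white connector strip and four upright round capacitors, 12 mm high, within 25 mm of mid-length; starts in the jig. Set in a black carrier 96 mm long (own x), 56 wide (y), 16 thick, grasped by its straight long sides; its ends are alike, either way round is right. The point is the carrier's centre, half-way up; z up. About 0.17 kg.
- board_sink_mid (a point): Heat-sink board: green, with a finned aluminium heat sink 40 x 36 x 13 mm in the middle; starts in the test bed. Set in a black carrier 96 mm long (own x), 56 wide (y), 16 thick, grasped by its straight long sides; its ends are alike, either way round is right. The point is the carrier's centre, half-way up; z up. About 0.19 kg.
- weight_grip (a point): Hold-down weight, 0.35 kg, starts on the mat: steel bridge 86 mm long (own x), 44 wide, 46 high. Two feet 10 mm long, centred 38 mm either side of its middle, stand on a carrier's ends, straddling the parts. The point is the centre of its grip bar (50 mm long, 12 thick in y, 24 high), 34 mm above the feet's undersides, so 42 mm above a carrier's centre when on it. Either way round.
- jig_bed (a point): Soldering jig, fixed: black steel base 170 x 88 x 5 mm with raised black bed; at +x, 84 mm from the point, two sprung columns and a cross bar, 80 mm high; knob at -x. The point is the centre of the bed's top; own x along the bed and a carrier on it. The bed is 110 x 40 mm, narrower than a carrier so fingers pass beside it, 28 mm above the mat, with clear stops across its ends, 121 mm apart inside and 13 mm high.
- test_bed (a point): Test bed, fixed: white plate 200 x 96 x 6 mm with raised cream bed with brass pin heads; grey terminal box, 48 mm high, at -x, from 75 mm off the point. The point is the centre of the bed's top; own x along the bed and a carrier on it. The bed is 110 x 40 mm, narrower than a carrier so fingers pass beside it, 32 mm above the mat, with white stops across its ends, 121 mm apart inside and 8 mm high.
- tray_bed (a point): Job tray, fixed: shallow grey tray 150 x 100 mm, 9 mm rim, with a raised grey rib as its bed. The point is the centre of the bed's top; own x along the bed and a carrier on it. The bed is 110 x 40 mm, narrower than a carrier so fingers pass beside it, 26 mm above the mat, with grey stops across its ends, 121 mm apart inside and 6 mm high.
- cooler_bed (a point): Cooling block, fixed, empty at the start, the free spot: finned aluminium block on a thin black rubber foot 110 x 76 x 3 mm. The point is the centre of its top, 28 mm above the mat; own x along the block and a carrier on it. Top 104 x 40 mm, narrower than a carrier so fingers pass beside it; no stops.
- flux_mid (a point): Flux bottle: small amber bottle with a black cap, 38 mm in diameter, 85 mm high, standing on the mat among the places; not to be moved. The point is its centre, half-way up.
- reel_mid (a point): Solder reel: white flanges 60 mm in diameter, grey wire between them, 40 mm high, standing flat on the mat among the places; not to be moved. The point is its centre, half-way up.
Mind the look-alikes: they are no part of the job. What is shaped like the part that bears board_plain_mid but brown or red is not meant.

How it is judged:
At the end, for the whole second after the job is handed in: Plain board in the jig, capacitor board in the test bed, heat-sink board in the tray, and the weight on the capacitor board's carrier: each flat, centred on its place within 12 mm along and across, down to within 4 mm, lengthwise within 0.2 rad, released and at rest (x of board_plain_mid in the frame of jig_bed between -0.012 and 0.012 m and y of board_plain_mid in the frame of jig_bed between -0.012 and 0.012 m and z of board_plain_mid in the frame of jig_bed between 0.004 and 0.012 m and angle between the x axis of board_plain_mid and the x axis of jig_bed, either way round below 0.2 rad and angle between each of board_plain_mid, board_caps_mid, board_sink_mid, weight_grip's own z axis and vertical below 0.08 rad and x of board_caps_mid in the frame of test_bed between -0.012 and 0.012 m and y of board_caps_mid in the frame of test_bed between -0.012 and 0.012 m and z of board_caps_mid in the frame of test_bed between 0.004 and 0.012 m and angle between the x axis of board_caps_mid and the x axis of test_bed, either way round below 0.2 rad and x of board_sink_mid in the frame of tray_bed between -0.012 and 0.012 m and y of board_sink_mid in the frame of tray_bed between -0.012 and 0.012 m and z of board_sink_mid in the frame of tray_bed between 0.004 and 0.012 m and angle between the x axis of board_sink_mid and the x axis of tray_bed, either way round below 0.2 rad and x of weight_grip in the frame of board_caps_mid between -0.012 and 0.012 m and y of weight_grip in the frame of board_caps_mid between -0.012 and 0.012 m and z of weight_grip in the frame of board_caps_mid between 0.038 and 0.046 m and angle between the x axis of weight_grip and the x axis of board_caps_mid, either way round below 0.2 rad and linear speed of each of board_plain, board_caps, board_sink, weight below 0.02 m/s and angular speed of each of board_plain, board_caps, board_sink, weight below 0.2 rad/s); the robot touches nothing.
It fails at once if the flux bottle is shifted by more than 30 mm or knocked over (distance of flux_mid from where it was at the start of the episode above 0.03 m).
It fails at once if the solder reel is shifted by more than 30 mm (distance of reel_mid from where it was at the start of the episode above 0.03 m).
It also fails if it takes over 131 s, if anything falls off the work surface, if the arm or the gripper's body presses on something with over 40 N, if the wrist force passes 120 N, or if a joint passes its speed limit or range.

## Robot

A 6-joint arm with a two-finger parallel gripper is mounted at the origin on the work surface. World frame = base frame: x ahead of the robot, y to its left, z up, the work surface at z = 0. Lengths are in m, angles in rad, forces in N, time in s.
With the tool pointing down it reaches from about 0.325 to 0.775 m from the base axis. Payload 5.5 kg.
Tool frame: the origin (TCP) lies midway between the tips of the shut fingers; the grasp point (between the pads) lies 19 mm behind it; z points along the fingers, y is the line along which they close (so a half turn about z gives the same grasp; the last joint's range is limited). The gripper opens to 85 mm and grips with 20 to 120 N. Pads are 22 mm wide; open, the fingers measure 114 mm over their backs; the gripper's body (76 mm by 85 mm) begins 54 mm behind the grasp point. The pads swing forward as they close: fully open they stand 13 mm farther back than shut.
Start: joints at [-1.275, 0.091, 1.231, -0, 1.82, -0.057], TCP at [0.207, -0.563, 0.231] pointing down, gripper open.
Joint ranges: [-2.87, 2.87], [-0.86, 2.18], [0.17, 2.46], [-1.51, 4.65], [0.06, 2.69], [-2.65, 2.65]. Speed limits (rad/s): [2.57, 2.57, 3.01, 3.14, 3.14, 3.14].

## Interface

Orientations are given as a unit quaternion [w, x, y, z].
In Python, from workcell import ctrl, vision, order gives the robot as it stands.
- The arm moves only by the shell command python3 -m crank 'ROWS' [OPENING] [FORCE]. ROWS is JSON, a list of rows, each a list of 6 numbers: the shift along the world's x, y, z in m, then the turn, a rotation vector about the world's x, y, z in rad. A call has 1 to 8 rows; each row shifts and turns the commanded pose from where the row before left it; what a row does not reach is not made up. A row lasts 1/8 s, in which the tool goes at most 62.5 mm and 10.7 degrees, less where a joint would pass 70% of its speed; a pose out of reach is approached as far as the arm can. A call is refused whole if a number of a shift passes 0.0625 or a number of a turn 0.188, either way. A call with a gripper value outside its range is refused whole. OPENING is the closure, from 0 (fully open) to 1 (shut), set as the call begins (- or left out, the last holds). The fingers move at their own pace and stop on an object; FORCE is the grip in N (left out, the last holds). Time passes only in rows, so rows that do not move let the fingers close. It gives the time, the measured TCP pose, the force, the opening and the grip force at its end, in the units of the state.
- ctrl.get_obs(): the state, without advancing time (a new reading comes with each control period).
- vision.read_camera(name): name is "scene" or "top"; returns a dict with "image" (384x512x3 uint8, red, green, blue), "z_map" (384x512 float32, m along the optical axis (not along the pixel's ray), 0 where there is no reading), "fovy" (degrees; the focal length in pixels is half the picture's height over the tangent of half this angle, whatever the lens; pixels are square), "cx", "cy" (the principal point, pixels), "T" (4x4, takes a point from camera to world coordinates). Camera axes: x right, y down, z forward; pixel columns grow to the right and rows downward; lengths in m; the calibration is good to about 2 mm. A picture is of the moment at which its call begins.
- order.hand_in(): hands the job in; it is judged then, once.
Trained networks look in a picture, given as the dict that the camera call returned (one of the last four; its "shot" number tells which), for a name from the list of things; names that differ only in an ending like _2 or _b are one class to them, and where a whole thing is asked for, a point or a joint stands for the part that bears it (a point fixed in the world has none). Each returns a list of dicts, best first, with "p" (0 to 1); they miss things now and then, are a little off and sometimes report something else, mostly with a low value. They report only what shows in the picture. A call takes as long as a camera call. They do not tell look-alikes from the thing itself.
- vision.look_for(picture, name): "centre" ([column, row] in pixels, amid what is visible of it).
- vision.pinpoint(picture, name): "centre" ([column, row] in pixels: a listed point, or the origin of a listed thing).
The state is a dict: "t": time; "joints": joint angles; "joint_vel": joint speeds; "effort": joint torques, N m; "ee_pos": TCP position; "ee_rot": TCP orientation; "force": force on the tool from outside, world axes, zero at the start; "moment": the same for the moment, N m; "gripper_width": finger opening in m; "grip_force": force on a finger pad.
Only numpy, scipy, OpenCV 4.12 (cv2) and the standard library are available. Lean on these libraries where they do the work, as an engineer would, in place of code of your own. Each camera call takes 0.05 s, during which the arm holds its last target. There are 200 camera calls.

## Working session

There is one attempt and no reset: what is moved stays moved. The work goes in short steps, Python scripts to look and compute and a shell command to move; the robot and the scene stay as the last step left them, time stands still between calls to the robot, and variables do not carry over. Pictures are saved under pics/ and viewed, at most 14 in all, crops included, and the job is handed in when it is done.

```bash
mkdir -p pics; ls
cat > h.py <<'E'
import numpy as np, cv2
from workcell import ctrl, vision, order
def cam(n): return vision.read_camera(n)
def save(p,f): cv2.imwrite('pics/'+f,cv2.cvtColor(p,cv2.COLOR_RGB2BGR))
def f(c): return c['image'].shape[0]/2/np.tan(np.radians(c['fovy'])/2)
def ray(c,u,v):
    d=np.array([(u-c['cx'])/f(c),(v-c['cy'])/f(c),1.]); return c['T'][:3,:3]@d, c['T'][:3,3]
def atz(c,u,v,z):
    d,o=ray(c,u,v); return o+d*(z-o[2])/d[2]
def cloud(c):
    v,u=np.mgrid[:c['image'].shape[0],:c['image'].shape[1]]
    Z=c['z_map']; P=np.stack([(u-c['cx'])/f(c)*Z,(v-c['cy'])/f(c)*Z,Z],-1)
    W=P@c['T'][:3,:3].T+c['T'][:3,3]; W[Z==0]=np.nan; return W
def proj(c,p):
    q=c['T'][:3,:3].T@(np.asarray(p)-c['T'][:3,3]); return f(c)*q[0]/q[2]+c['cx'],f(c)*q[1]/q[2]+c['cy']
E
python3 - <<'E'
from h import *
Zs={'board_plain_mid':.034,'board_caps_mid':.036,'board_sink_mid':.04,'weight_grip':.034,'jig_bed':.028,'test_bed':.032,'tray_bed':.026,'cooler_bed':.028,'flux_mid':.0425,'reel_mid':.02}
for n in('top','scene'):
    c=cam(n); save(cv2.resize(c['image'],(800,600),interpolation=cv2.INTER_CUBIC),n+'0.png')
    print(n,c['T'].round(3).tolist(),c['fovy'])
    for k,z in Zs.items():
        print(k,[(np.round(d['centre']).tolist(),round(d['p'],2),atz(c,*d['centre'],z)[:2].round(3).tolist()) for d in vision.pinpoint(c,k)[:3]])
print(ctrl.get_obs())
E
```

```text
pics
top [[-0.022, -0.997, 0.077, 0.394], [-0.999, 0.024, 0.021, 0.057], [-0.023, -0.077, -0.997, 1.016], [0.0, 0.0, 0.0, 1.0]] 55.281881613573795
board_plain_mid [([136.0, 134.0], 0.82, [0.619, 0.394]), ([107.0, 189.0], 0.77, [0.469, 0.474]), ([155.0, 193.0], 0.62, [0.454, 0.342])]
board_caps_mid [([419.0, 184.0], 0.75, [0.462, -0.364])]
board_sink_mid [([334.0, 130.0], 0.92, [0.613, -0.143])]
weight_grip [([334.0, 127.0], 0.73, [0.622, -0.146]), ([277.0, 189.0], 0.48, [0.458, 0.013])]
jig_bed [([415.0, 189.0], 0.66, [0.45, -0.355])]
test_bed [([335.0, 129.0], 0.88, [0.618, -0.148])]
tray_bed [([153.0, 195.0], 0.92, [0.45, 0.35])]
cooler_bed [([218.0, 148.0], 0.74, [0.573, 0.172])]
flux_mid [([219.0, 221.0], 0.58, [0.375, 0.169])]
reel_mid [([346.0, 216.0], 0.74, [0.382, -0.172]), ([414.0, 189.0], 0.29, [0.451, -0.355])]
scene [[0.613, 0.467, -0.638, 1.366], [0.79, -0.365, 0.492, -0.618], [-0.003, -0.806, -0.592, 0.88], [0.0, 0.0, 0.0, 1.0]] 45.03938759210897
board_plain_mid [([347.0, 156.0], 0.83, [0.491, 0.456]), ([368.0, 188.0], 0.63, [0.659, 0.373]), ([273.0, 152.0], 0.54, [0.31
[... 539 characters left out ...]
ints': array([-1.27469773e+00,  9.10999705e-02,  1.23070983e+00,  3.89449215e-05,
        1.81983378e+00, -5.66655942e-02]), 'joint_vel': array([-9.65427956e-04, -1.41441607e-03,  2.06114491e-04,  3.41918147e-05,
        1.07671126e-03,  7.74652977e-04]), 'effort': array([ 5.56532286e-04, -4.58491695e+01, -4.18092763e+01,  1.69926484e-04,
        1.35756785e-03,  7.71680874e-06]), 'ee_pos': array([ 0.20732566, -0.56304183,  0.23126968]), 'ee_rot': array([-2.75326019e-05,  9.84484121e-01,  1.75473684e-01,  1.56959639e-05]), 'force': array([-0.39357782,  0.24524557,  0.45276653]), 'moment': array([ 0.01741933, -0.00274138,  0.03637191]), 'grip_force': 0.0, 'gripper_width': 0.08571715873676851}
```

View pics/top0.png

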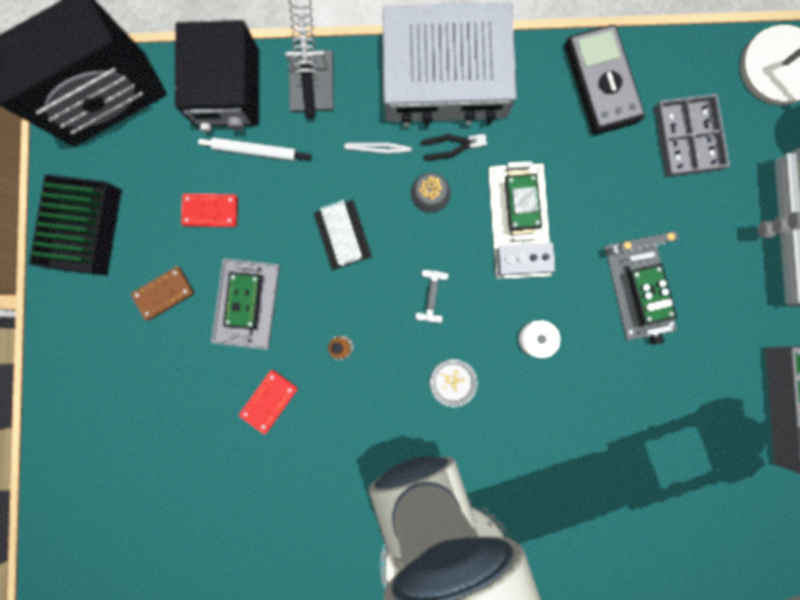

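View pics/scene0.png

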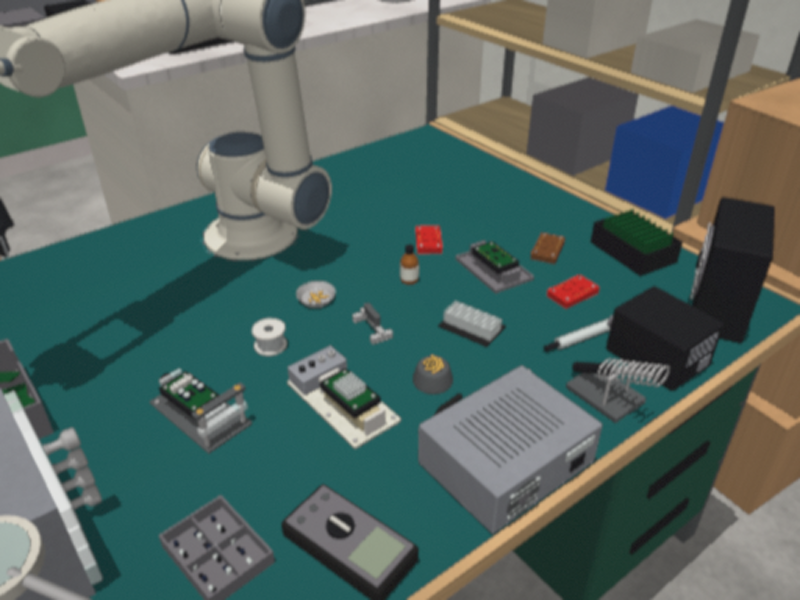

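Top view (800×600 pixels): the plain green board in the tray is at (242,300), the caps board in the jig at (655,293) and the sink board in the test bed at (523,202). The cooler is at (343,233), the weight at (432,297), the reel at (540,340) and the flux bottle at (340,347).

What could be taken for the plain board: the brown one at (162,293), the red ones at (209,210) and (268,400), and the green one in the tray at (242,300). I choose the green one. Next, a close crop with grids.

Run:
```python
from h import *
c=cam('top'); W=cloud(c)
np.savez('c0.npz',W=W,img=c['image'])
est={'tray':(.45,.35,.042),'cool':(.573,.172,.028),'test':(.618,-.148,.048),'jig':(.455,-.357,.044),'weight':(.456,.012,.046),'reel':(.378,-.165,.04)}
tiles=[]
for k,(x,y,z) in est.items():
    g=np.mgrid[0:260,0:260]; X=x+(130-g[0])*.001; Y=y+(130-g[1])*.001
    P=(np.stack([X,Y,np.full_like(X,z)],-1)-c['T'][:3,3])@c['T'][:3,:3]
    u=(f(c)*P[...,0]/P[...,2]+c['cx']).astype('f4'); v=(f(c)*P[...,1]/P[...,2]+c['cy']).astype('f4')
    t=cv2.remap(c['image'],u,v,cv2.INTER_CUBIC).copy()
    for i in range(30,260,50): t[i,::4]=255;t[::4,i]=255
    cv2.putText(t,f'{k} z{z}',(3,12),0,.45,(255,255,0),1); tiles.append(t)
save(np.vstack([np.hstack(tiles[:3]),np.hstack(tiles[3:])]),'tiles.png')
# depth: top faces
def fit(k,x,y,r,lo,hi):
    m=(np.hypot(W[...,0]-x,W[...,1]-y)<r)&(W[...,2]>lo)&(W[...,2]<hi)
    n,l,s,_=cv2.connectedComponentsWithStats(m.astype('u1'))
    i=1+np.argmax(s[1:,4]); p=W[l==i]
    (cx,cy),(w,h),a=cv2.minAreaRect(p[:,:2].astype('f4'))
    q=p[:,:2]-p[:,:2].mean(0); e=np.linalg.svd(q,full_matrices=False)[2][0]
    print(k,len(p),'rect',round(cx,4),round(cy,4),round(w,3),round(h,3),round(a,1),'mean',p.mean(0).round(4),'pca',round(np.degrees(np.arctan2(e[1],e[0])),1))
fit('plain',.452,.345,.075,.036,.06)
fit('traybase',.452,.345,.11,.006,.06)
fit('cool',.573,.172,.09,.02,.04)
fit('sink',.617,-.145,.07,.043,.058)
fit('testbase',.617,-.145,.15,.004,.09)
fit('fin',.617,-.145,.07,.058,.08)
fit('caps',.46,-.358,.065,.038,.075)
fit('jigbase',.46,-.358,.12,.004,.12)
fit('weight',.456,.012,.07,.01,.06)
fit('weightbar',.456,.012,.07,.036,.06)
fit('reel',.38,-.165,.05,.02,.06)
fit('flux',.372,.178,.05,.02,.1)
```

```text
plain 761 rect 0.4584 0.3409 0.057 0.096 83.5 mean [0.458  0.3398 0.0436] pca 174.0
traybase 1305 rect 0.4549 0.3435 0.103 0.151 82.6 mean [0.4548 0.341  0.032 ] pca 174.5
cool 302 rect 0.5745 0.1706 0.105 0.04 16.9 mean [0.5738 0.1709 0.0283] pca -163.8
sink 648 rect 0.6156 -0.1451 0.097 0.057 3.8 mean [ 0.6143 -0.1439  0.0502] pca -176.9
testbase 2529 rect 0.5904 -0.1459 0.204 0.108 4.0 mean [ 0.5845 -0.1414  0.0326] pca -177.0
fin 66 rect 0.6167 -0.1536 0.019 0.041 88.9 mean [ 0.6168 -0.1533  0.0625] pca 177.1
caps 816 rect 0.4521 -0.3567 0.096 0.06 12.9 mean [ 0.4517 -0.3544  0.0476] pca -168.2
jigbase 2181 rect 0.4613 -0.3552 0.134 0.189 88.3 mean [ 0.4643 -0.3444  0.0336] pca -170.5
weight 229 rect 0.46 0.0141 0.042 0.086 80.2 mean [0.4596 0.0146 0.0292] pca 170.6
weightbar 89 rect 0.4599 0.0143 0.012 0.049 81.0 mean [0.4596 0.0145 0.0469] pca 170.3
reel 412 rect 0.3815 -0.1671 0.059 0.059 74.1 mean [ 0.3812 -0.1671  0.0417] pca -53.3
flux 181 rect 0.3734 0.1719 0.035 0.037 88.4 mean [0.3749 0.1701 0.0629] pca -177.9
```

View pics/tiles.png

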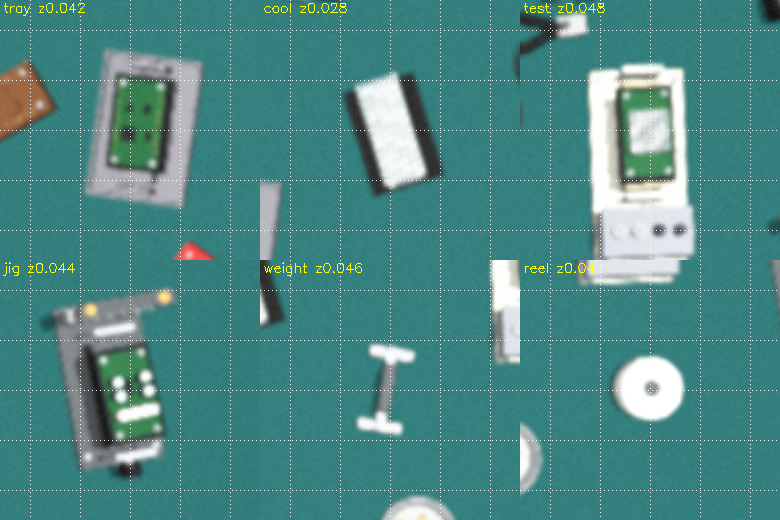

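The crop confirms the green plain board in the tray (tile pixel 140,123), and the depth fits are sharp. Now I need the bed centres from the end stops.

Run:
```python
from h import *
W=np.load('c0.npz')['W']
def prof(k,x,y,a,yr,axis=0,h=.11,step=.003):
    a=np.radians(a);d=(W[...,:2]-[x,y]); L=d[...,0]*np.cos(a)+d[...,1]*np.sin(a); T=-d[...,0]*np.sin(a)+d[...,1]*np.cos(a)
    if axis: L,T=T,L
    m=(abs(T)<yr)
    print(k,'axis',axis,' '.join(f"{s*1000:.0f}:{np.nanmedian(W[...,2][m&(abs(L-s)<step/2)])*1000:.0f}" for s in np.arange(-h,h,step) if (m&(abs(L-s)<step/2)).any()))
for k,x,y,a in(('tray',.4584,.3409,-6.5),('test',.6156,-.1451,3.8),('jig',.4521,-.3567,12.5)):
    prof(k,x,y,a,.015); prof(k,x,y,a,.035,1,.075)
def fit(k,x,y,r,lo,hi):
    m=(np.hypot(W[...,0]-x,W[...,1]-y)<r)&(W[...,2]>lo)&(W[...,2]<hi)
    n,l,s,_=cv2.connectedComponentsWithStats(m.astype('u1'))
    i=1+np.argmax(s[1:,4]); p=W[l==i]; R=cv2.minAreaRect(p[:,:2].astype('f4')); print(k,len(p),np.round(R[0],4),np.round(R[1],3),round(R[2],1))
fit('testplate',.6156,-.1451,.13,.0035,.010);fit('jigplate',.4521,-.3567,.13,.0035,.009); fit('jigbar',.53,-.34,.07,.065,.09); fit('coolfoot',.5745,.1706,.08,.0015,.04); fit('testbox',.53,-.15,.06,.044,.052)
```

```text
tray axis 0 -110:2 -107:1 -104:1 -101:2 -98:1 -95:0 -92:1 -89:1 -86:1 -83:1 -80:2 -77:10 -74:5 -71:10 -68:32 -65:28 -62:4 -59:24 -56:28 -53:27 -50:27 -47:43 -44:43 -41:45 -38:43 -35:45 -32:43 -29:43 -26:45 -23:43 -20:45 -17:45 -14:45 -11:45 -8:44 -5:43 -2:44 1:44 4:44 7:43 10:43 13:44 16:45 19:44 22:43 25:44 28:44 31:43 34:44 37:44 40:43 43:43 46:43 49:27 52:23 55:4 58:32 61:34 64:4 67:5 70:10 73:1 76:1 79:1 82:1 85:2 88:1 91:1 94:0 97:2 100:-0 103:2 106:2 109:0
tray axis 1 -75:1 -72:1 -69:1 -66:1 -63:1 -60:2 -57:1 -54:1 -51:1 -48:2 -45:9 -42:5 -39:4 -36:4 -33:4 -30:4 -27:36 -24:25 -21:43 -18:44 -15:44 -12:44 -9:44 -6:44 -3:43 0:45 3:44 6:44 9:45 12:44 15:44 18:43 21:43 24:43 27:43 39:6 42:5 45:4 48:5 51:8 54:10 57:2 60:1 63:2 66:1 69:1 72:1
test axis 0 -110:41 -107:42 -104:41 -101:44 -98:48 -95:48 -92:43 -89:41 -86:40 -83:42 -80:41 -77:41 -74:40 -71:41 -68:6 -65:7 -62:32 -59:41 -56:41 -53:20 -50:31 -47:45 -44:51 -41:49 -38:50 -35:50 -32:49 -29:49 -26:50 -23:49 -20:53 -17:57 -14:57 -11:58 -8:57 -5:63 -2:59 1:56 4:60 7:57 10:59 13:55 16:59 19:58 22:50 25:49 28:50 31:50 34:50 37:50 40:
[... 687 characters left out ...]
13:52 16:50 19:47 22:46 25:46 28:46 31:46 34:44 37:47 40:47 43:46 46:45 49:30 52:30 55:30 58:28 61:7 64:36 67:43 70:43 73:6 76:7 79:7 82:63 85:82 88:81 91:82 94:82 100:4 103:1 106:2 109:1
jig axis 1 -75:1 -72:2 -69:2 -66:2 -63:1 -60:1 -57:2 -54:2 -51:2 -48:3 -30:39 -27:45 -24:46 -21:46 -18:47 -15:53 -12:48 -9:47 -6:47 -3:47 0:47 3:46 6:47 9:47 12:48 15:49 18:49 21:44 24:16 27:36 30:6 33:7 36:7 39:7 42:7 45:5 48:2 51:1 54:2 57:1 60:1 63:2 66:3 69:1 72:2
testplate 709 [ 0.6168 -0.1466] [0.153 0.109] 0.3
jigplate 650 [ 0.4564 -0.3378] [0.096 0.175] 85.7
jigbar 214 [ 0.5368 -0.3384] [0.014 0.096] 9.7
coolfoot 1489 [0.5721 0.1757] [0.143 0.15 ] 88.8
testbox 148 [ 0.5783 -0.1475] [0.021 0.057] 1.1
```

Run:
```python
from h import *
W=np.load('c0.npz')['W']
for k,x,y,a,off,zs in(('tray',.4584,.3409,-6.5,-.0037,.032),('test',.6156,-.1451,3.8,.0055,.040),('jig',.4521,-.3567,12.5,.004,.041)):
    a=np.radians(a);d=(W[...,:2]-[x,y]); L=d[...,0]*np.cos(a)+d[...,1]*np.sin(a)-off; T=-d[...,0]*np.sin(a)+d[...,1]*np.cos(a)
    c=[]
    for s in(-1,1):
        m=(abs(s*L-.0635)<.007)&(abs(T)<.04)&(abs(W[...,2]-zs)<.0045); p=W[m]; t=T[m]
        R=cv2.minAreaRect(p[:,:2].astype('f4')); c.append(np.array(R[0])); print(k,s,m.sum(),np.round(R[0],4),np.round(R[1],3),round(R[2],1),'T',t.min().round(3),t.max().round(3))
    v=c[1]-c[0]; print('  bed',(sum(c)/2).round(4),'len',np.hypot(*v).round(3),'yaw',np.degrees(np.arctan2(v[1],v[0])).round(1))
    L2=L+off; m=(abs(L2)<.045)&(abs(T)<.03)
    for lo,hi in((-.02,.02),(-.045,-.02),(.02,.045)):
        e=[]
        for q in np.arange(lo,hi,.004):
            mm=(abs(L2-q)<.002)&(abs(T)<.045)&(W[...,2]>zs+.001); tt=T[mm]; 
            if len(tt): e.append((tt.min(),tt.max()))
        print('   board lateral',np.median(e,0).round(4))
```

```text
tray -1 37 [0.3921 0.353 ] [0.04  0.006] 82.5 T -0.016 0.025
tray 1 32 [0.5177 0.3347] [0.038 0.006] 83.1 T -0.018 0.019
  bed [0.4549 0.3439] len 0.127 yaw -8.3
   board lateral [-0.028   0.0272]
   board lateral [-0.0278  0.0268]
   board lateral [-0.0278  0.027 ]
test -1 38 [ 0.5555 -0.1465] [0.038 0.006] 90.0 T -0.016 0.022
test 1 42 [ 0.6821 -0.1425] [0.007 0.04 ] 4.2 T -0.022 0.018
  bed [ 0.6188 -0.1445] len 0.127 yaw 1.8
   board lateral [-0.0271  0.0275]
   board lateral [-0.0264  0.0284]
   board lateral [-0.0274  0.0273]
jig -1 39 [ 0.392  -0.3641] [0.006 0.039] 10.2 T -0.014 0.025
jig 1 36 [ 0.5167 -0.3414] [0.006 0.041] 9.9 T -0.02 0.021
  bed [ 0.4544 -0.3527] len 0.127 yaw 10.3
   board lateral [-0.0262  0.028 ]
   board lateral [-0.0257  0.0281]
   board lateral [-0.0275  0.0277]
```

```bash
python3 -m crank '[[0.03,0.03,0.03,0,0,-0.036],[0.055,0.055,0.03,0,0,-0.05],[0.055,0.055,0,0,0,-0.05],[0.055,0.055,0,0,0,-0.05],[0.055,0.055,-0.03,0,0,-0.05],[0.055,0.055,-0.03,0,0,-0.05],[0.055,0.055,-0.03,0,0,0],[0.045,0.053,0,0,0,0]]' 0
```

```text
t: 2.15
ee_pos: [0.5314, -0.2303, 0.2136]
ee_rot: [-0.001, 0.999, 0.033, -0.002]
force: [0.9, -0.7, -0.8]
gripper_width: 0.0853
grip_force: 0.0
```

```bash
python3 -m crank '[[0,0,0,0,0,0],[0,0,0,0,0,0],[0,0,0,0,0,0]]'
```

```text
t: 2.52
ee_pos: [0.5305, -0.2333, 0.2167]
ee_rot: [0.0, 0.999, 0.032, 0.0]
force: [-0.8, -0.6, -1.0]
gripper_width: 0.0852
grip_force: 0.0
```

```bash
python3 -m crank '[[0.028,0.029,-0.02,0,0,0.002],[0.028,0.029,-0.02,0,0,0],[0.029,0.030,-0.02,0,0,0],[0,0,-0.03,0,0,0],[0,0,0,0,0,0],[0,0,0,0,0,0]]'
```

```text
t: 3.28
ee_pos: [0.616, -0.1455, 0.1278]
ee_rot: [0.0, 0.999, 0.033, 0.001]
force: [-1.1, 0.1, -0.6]
gripper_width: 0.0851
grip_force: 0.0
```

```bash
python3 -m crank '[[0,0,-0.04,0,0,0],[0,0,-0.04,0,0,0],[0,0,-0.015,0,0,0],[0,0,-0.012,0,0,0],[0,0,0,0,0,0]]' && python3 -m crank '[[0,0,0,0,0,0],[0,0,0,0,0,0],[0,0,0,0,0,0],[0,0,0,0,0,0],[0,0,0,0,0,0],[0,0,0,0,0,0]]' 0.6 50
```

```text
t: 3.9
ee_pos: [0.6164, -0.1444, 0.0201]
ee_rot: [0.0, 0.999, 0.034, 0.0]
force: [0.1, 1.0, 0.1]
gripper_width: 0.0853
grip_force: 0.0
t: 4.65
ee_pos: [0.6171, -0.1443, 0.0211]
ee_rot: [0.0, 0.999, 0.034, 0.001]
force: [0.5, -0.1, 5.2]
gripper_width: 0.0554
grip_force: 54.6
```

```bash
python3 -m crank '[[0,0,0.015,0,0,0],[0,0,0.04,0,0,0],[0,0.02,0.04,0,0,0.03],[-0.006,0.045,0.015,0,0,0.04],[-0.006,0.045,0,0,0,0.04],[-0.006,0.045,0,0,0,0.04],[-0.006,0.045,0,0,0,0.04],[-0.006,0.045,0,0,0,0.039]]' && python3 -m crank '[[-0.006,0.045,0,0,0,0],[-0.006,0.025,0,0,0,0],[0,0,-0.02,0,0,0],[0,0,0,0,0,0],[0,0,0,0,0,0],[0,0,0,0,0,0]]'
```

```text
t: 5.65
ee_pos: [0.5855, 0.1023, 0.1297]
ee_rot: [-0.0, 0.989, 0.149, -0.0]
force: [0.7, -0.6, -1.9]
gripper_width: 0.0553
grip_force: 53.9
t: 6.4
ee_pos: [0.5745, 0.17, 0.1098]
ee_rot: [0.0, 0.989, 0.148, 0.0]
force: [0.3, 0.4, -2.1]
gripper_width: 0.0549
grip_force: 53.8
```

```bash
python3 -m crank '[[0,0.001,-0.04,0,0,0],[0,0,-0.03,0,0,0],[0,0,-0.013,0,0,0],[0,0,-0.004,0,0,0],[0,0,-0.003,0,0,0],[0,0,0,0,0,0]]' && python3 -m crank '[[0,0,0,0,0,0],[0,0,0,0,0,0],[0,0,0,0,0,0],[0,0,0,0,0,0]]' 0.15
```

```text
t: 7.15
ee_pos: [0.5748, 0.172, 0.0205]
ee_rot: [-0.0, 0.989, 0.148, 0.001]
force: [-0.2, -0.7, -1.5]
gripper_width: 0.0555
grip_force: 53.9
t: 7.65
ee_pos: [0.5741, 0.1719, 0.0194]
ee_rot: [-0.0, 0.989, 0.148, 0.0]
force: [-0.5, -0.6, 0.9]
gripper_width: 0.0729
grip_force: 0.0
```

```bash
python3 -m crank '[[0,0,0.03,0,0,0],[0,0,0.05,0,0,0],[-0.006,-0.028,0.04,0,0,-0.02],[-0.01,-0.045,0,0,0,-0.02],[-0.01,-0.045,0,0,0,-0.02],[-0.01,-0.045,0,0,0,-0.018],[-0.01,-0.045,0,0,0,0],[-0.01,-0.045,0,0,0,0]]' 0 && python3 -m crank '[[-0.011,-0.045,0,0,0,0],[-0.011,-0.045,0,0,0,0],[-0.011,-0.045,0,0,0,0],[-0.011,-0.045,0,0,0,0],[-0.011,-0.045,0,0,0,0],[-0.011,-0.05,-0.02,0,0,0],[0,0,0,0,0,0],[0,0,0,0,0,0]]'
python3 - <<'E'
from h import *
c=cam('top');W=cloud(c)
def fit(k,x,y,r,lo,hi):
    m=(np.hypot(W[...,0]-x,W[...,1]-y)<r)&(W[...,2]>lo)&(W[...,2]<hi)
    p=W[m]; R=cv2.minAreaRect(p[:,:2].astype('f4')); print(k,len(p),np.round(R[0],4),np.round(R[1],3),round(R[2],1),np.median(p[:,2]))
fit('sink',.5745,.1706,.07,.036,.055)
E
```

```text
t: 8.65
ee_pos: [0.5176, -0.0825, 0.1394]
ee_rot: [0.0, 0.994, 0.11, 0.0]
force: [-0.2, 0.3, -0.9]
gripper_width: 0.0852
grip_force: 0.0
t: 9.65
ee_pos: [0.4521, -0.3559, 0.1192]
ee_rot: [-0.0, 0.994, 0.109, 0.0]
force: [0.7, -0.3, -0.3]
gripper_width: 0.0854
grip_force: 0.0
sink 652 [0.5737 0.1706] [0.096 0.056] 16.1 0.04578211109929531
```

```bash
python3 -m crank '[[0,0,-0.04,0,0,0],[0,0,-0.035,0,0,0],[0,0,-0.015,0,0,0],[0,0,-0.011,0,0,0],[0,0,0,0,0,0]]' && python3 -m crank '[[0,0,0,0,0,0],[0,0,0,0,0,0],[0,0,0,0,0,0],[0,0,0,0,0,0],[0,0,0,0,0,0],[0,0,0,0,0,0]]' 0.6 50 && python3 -m crank '[[0,0,0.015,0,0,0],[0,0,0.04,0,0,0],[0,0,0.04,0,0,0],[0,0,0.02,0,0,0],[0,0,0,0,0,0],[0,0,0,0,0,0]]'
```

```text
t: 10.32
ee_pos: [0.4524, -0.3559, 0.0187]
ee_rot: [0.0, 0.994, 0.11, 0.0]
force: [0.2, 0.4, -0.1]
gripper_width: 0.0853
grip_force: 0.0
t: 11.08
ee_pos: [0.4528, -0.3568, 0.02]
ee_rot: [0.001, 0.994, 0.11, 0.001]
force: [-0.4, -0.4, 5.6]
gripper_width: 0.0548
grip_force: 55.1
t: 11.82
ee_pos: [0.4515, -0.3555, 0.1311]
ee_rot: [-0.001, 0.994, 0.11, -0.001]
force: [0.1, 0.1, -1.7]
gripper_width: 0.0549
grip_force: 54.4
```

```bash
python3 -m crank '[[0.027,0.035,0,0,0,-0.03],[0.028,0.035,0,0,0,-0.031],[0.028,0.035,0,0,0,-0.031],[0.028,0.035,0,0,0,-0.031],[0.028,0.035,0,0,0,-0.03],[0.028,0.036,-0.02,0,0,-0.03],[0,0,-0.02,0,0,0],[0,0,0,0,0,0]]' && python3 -m crank '[[0,0,0,0,0,0],[0,0,0,0,0,0]]'
python3 - <<'E'
from h import *
p=[ctrl.get_obs()['ee_pos']]; print(p)
E
```

```text
t: 12.82
ee_pos: [0.6167, -0.1447, 0.0885]
ee_rot: [-0.001, 1.0, 0.019, -0.004]
force: [0.6, 1.4, 0.1]
gripper_width: 0.0552
grip_force: 54.3
t: 13.08
ee_pos: [0.6192, -0.1462, 0.0946]
ee_rot: [0.0, 1.0, 0.018, 0.001]
force: [0.5, -0.2, -0.6]
gripper_width: 0.0552
grip_force: 54.3
[array([ 0.61915107, -0.14622163,  0.09455726])]
```

```bash
python3 -m crank '[[0,0.001,-0.03,0,0,0],[0,0,-0.02,0,0,0],[0,0,-0.012,0,0,0],[0,0,-0.006,0,0,0],[0,0,-0.004,0,0,0],[0,0,0,0,0,0]]' && python3 -m crank '[[0,0,0,0,0,0],[0,0,0,0,0,0],[0,0,0,0,0,0],[0,0,0,0,0,0]]' 0.15 && python3 -m crank '[[0,0,0.03,0,0,0],[0,0,0.05,0,0,0],[0,0,0.03,0,0,0],[0,0,0,0,0,0],[0,0,0,0,0,0]]' 0
```

```text
t: 13.82
ee_pos: [0.62, -0.1445, 0.024]
ee_rot: [0.001, 1.0, 0.018, 0.001]
force: [-2.2, 0.1, 4.3]
gripper_width: 0.0551
grip_force: 55.1
t: 14.32
ee_pos: [0.6191, -0.1441, 0.0212]
ee_rot: [-0.0, 1.0, 0.018, -0.0]
force: [0.3, -0.3, -0.1]
gripper_width: 0.0732
grip_force: 0.0
t: 14.95
ee_pos: [0.6187, -0.144, 0.13]
ee_rot: [-0.0, 1.0, 0.018, -0.001]
force: [0.6, -0.0, -1.2]
gripper_width: 0.0848
grip_force: 0.0
```

```bash
python3 -m crank '[[-0.03,0.03,0,0,0,-0.04],[-0.032,0.032,0,0,0,-0.04],[-0.032,0.032,0,0,0,-0.04],[-0.032,0.032,0,0,0,-0.04],[-0.033,0.032,-0.02,0,0,-0.04],[0,0,0,0,0,0],[0,0,0,0,0,0]]'
python3 - <<'E'
from h import *
c=cam('top');W=cloud(c)
def fit(k,x,y,r,lo,hi):
    m=(np.hypot(W[...,0]-x,W[...,1]-y)<r)&(W[...,2]>lo)&(W[...,2]<hi)
    p=W[m]; R=cv2.minAreaRect(p[:,:2].astype('f4')); print(k,len(p),np.round(R[0],4),np.round(R[1],3),round(R[2],1),np.median(p[:,2]))
fit('caps',.6188,-.1445,.065,.0435,.07)
fit('sinkoncooler',.5745,.1706,.07,.036,.055)
print(ctrl.get_obs()['ee_pos'])
E
```

```text
t: 15.82
ee_pos: [0.46, 0.0137, 0.1105]
ee_rot: [0.0, 0.997, -0.081, -0.0]
force: [-0.6, 0.3, -0.1]
gripper_width: 0.0851
grip_force: 0.0
caps 749 [ 0.6115 -0.1458] [0.113 0.056] 1.7 0.05006355712800681
sinkoncooler 659 [0.5738 0.1705] [0.096 0.056] 15.9 0.04586480164273965
[0.46063225 0.01342971 0.11117507]
```

```bash
python3 -m crank '[[0,0.001,-0.04,0,0,0],[0,0,-0.03,0,0,0],[0,0,-0.013,0,0,0],[0,0,-0.008,0,0,0],[0,0,0,0,0,0]]' && python3 -m crank '[[0,0,0,0,0,0],[0,0,0,0,0,0],[0,0,0,0,0,0],[0,0,0,0,0,0],[0,0,0,0,0,0],[0,0,0,0,0,0],[0,0,0,0,0,0],[0,0,0,0,0,0]]' 1 80 && python3 -m crank '[[0,0,0.01,0,0,0],[0,0,0.03,0,0,0],[0,0,0.04,0,0,0],[0,0,0.04,0,0,0],[0,0,0,0,0,0],[0,0,0,0,0,0]]'
```

```text
t: 16.5
ee_pos: [0.4606, 0.0147, 0.0207]
ee_rot: [0.0, 0.997, -0.082, 0.0]
force: [1.1, 0.7, 0.7]
gripper_width: 0.0853
grip_force: 0.0
t: 17.5
ee_pos: [0.4604, 0.0149, 0.0208]
ee_rot: [-0.0, 0.997, -0.081, 0.0]
force: [-1.3, 0.7, 5.0]
gripper_width: 0.0104
grip_force: 79.5
t: 18.25
ee_pos: [0.4594, 0.0149, 0.1385]
ee_rot: [0.0, 0.997, -0.082, -0.001]
force: [0.6, -0.3, -4.0]
gripper_width: 0.0104
grip_force: 78.7
```

```bash
python3 -m crank '[[0.03,-0.03,0,0,0,0.04],[0.032,-0.032,0,0,0,0.04],[0.032,-0.032,0,0,0,0.04],[0.033,-0.033,0,0,0,0.04],[0.033,-0.032,-0.02,0,0,0.036],[0,0,0,0,0,0],[0,0,0,0,0,0],[0,0,0,0,0,0]]'
python3 - <<'E'
from h import *
c=cam('scene'); save(cv2.resize(c['image'][190:310,120:320],(800,480),interpolation=cv2.INTER_CUBIC),'w.png')
print(ctrl.get_obs()['ee_pos'])
E
```

```text
t: 19.25
ee_pos: [0.6197, -0.1433, 0.1207]
ee_rot: [-0.0, 1.0, 0.017, 0.0]
force: [0.7, 0.3, -4.3]
gripper_width: 0.0104
grip_force: 78.8
[ 0.61988281 -0.14331168  0.12122958]
```

View pics/w.png

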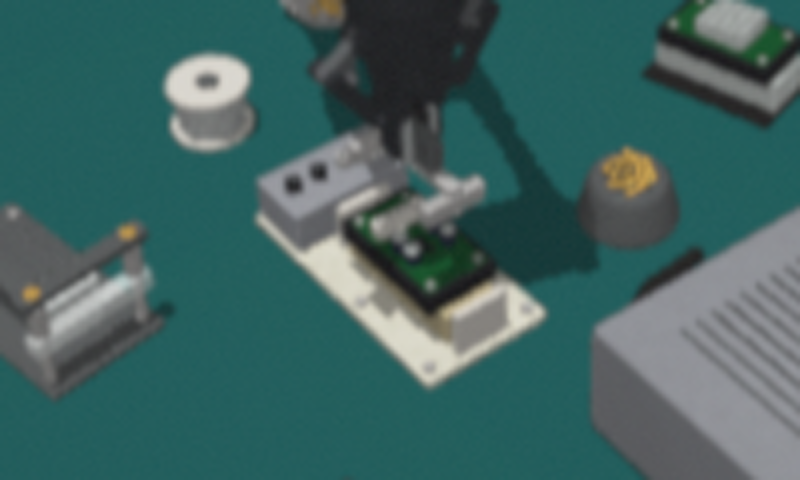

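The weight hangs level over the capacitor board, with its near foot at (430,205). The heat-sink board is parked on the cooler at (730,25). I'll lower the weight now.

```bash
python3 -m crank '[[0,-0.001,-0.025,0,0,0],[0,0,-0.013,0,0,0],[0,0,-0.006,0,0,0],[0,0,-0.004,0,0,0],[0,0,-0.003,0,0,0],[0,0,0,0,0,0],[0,0,0,0,0,0]]'
```

```text
t: 20.18
ee_pos: [0.6203, -0.1452, 0.0697]
ee_rot: [0.0, 1.0, 0.016, 0.0]
force: [0.3, -0.5, -3.6]
gripper_width: 0.0102
grip_force: 78.8
```

Not in contact yet (−3.6 N), so I'll go down a little more.

```bash
python3 -m crank '[[0,0,-0.0015,0,0,0],[0,0,0,0,0,0],[0,0,0,0,0,0]]' && python3 -m crank '[[0,0,-0.001,0,0,0],[0,0,0,0,0,0],[0,0,0,0,0,0]]'
```

```text
t: 20.55
ee_pos: [0.6205, -0.1452, 0.0688]
ee_rot: [0.0, 1.0, 0.016, 0.001]
force: [-1.5, -0.0, 3.3]
gripper_width: 0.0104
grip_force: 79.5
t: 20.92
ee_pos: [0.6205, -0.1452, 0.0688]
ee_rot: [0.0, 1.0, 0.016, 0.001]
force: [-2.1, 0.8, 7.1]
gripper_width: 0.0103
grip_force: 80.5
```

```bash
python3 -m crank '[[0,0,0,0,0,0],[0,0,0,0,0,0],[0,0,0,0,0,0],[0,0,0,0,0,0]]' 0.5 && python3 -m crank '[[0,0,0.02,0,0,0],[0,0,0.04,0,0,0],[0,0.006,0.02,0,0,0],[-0.014,0.044,0,0,0,-0.03],[-0.014,0.044,0,0,0,-0.03],[-0.014,0.044,0,0,0,-0.03],[-0.015,0.044,0,0,0,-0.03],[-0.015,0.044,0,0,0,-0.027]]' 0 && python3 -m crank '[[-0.015,0.044,0,0,0,0],[-0.015,0.044,0,0,0,0],[-0.015,0.043,0,0,0,0],[-0.015,0.043,0,0,0,0],[-0.015,0.043,0,0,0,0],[-0.015,0.043,-0.03,0,0,0],[0,0,0,0,0,0],[0,0,0,0,0,0]]'
python3 - <<'E'
from h import *
c=cam('top');W=cloud(c)
def fit(k,x,y,r,lo,hi):
    m=(np.hypot(W[...,0]-x,W[...,1]-y)<r)&(W[...,2]>lo)&(W[...,2]<hi)
    p=W[m]; R=cv2.minAreaRect(p[:,:2].astype('f4')); print(k,len(p),np.round(R[0],4),np.round(R[1],3),round(R[2],1),np.median(p[:,2]))
fit('weightbar',.6205,-.1452,.05,.086,.11)
fit('weight',.6205,-.1452,.06,.056,.11)
print(ctrl.get_obs()['ee_pos'])
E
```

```text
t: 21.42
ee_pos: [0.62, -0.1451, 0.0665]
ee_rot: [-0.0, 1.0, 0.016, -0.0]
force: [0.2, 0.2, 0.9]
gripper_width: 0.0423
grip_force: 0.0
t: 22.42
ee_pos: [0.5475, 0.0826, 0.1475]
ee_rot: [-0.0, 0.998, -0.057, 0.0]
force: [0.5, 1.3, -0.7]
gripper_width: 0.0854
grip_force: 0.0
t: 23.42
ee_pos: [0.4581, 0.3408, 0.1174]
ee_rot: [0.0, 0.998, -0.057, 0.0]
force: [-0.3, -0.1, -0.3]
gripper_width: 0.0851
grip_force: 0.0
weightbar 107 [ 0.6196 -0.1464] [0.049 0.012] 0.9 0.09473610926648579
weight 389 [ 0.6198 -0.1467] [0.086 0.045] 1.6 0.06549047752352588
[0.45865894 0.34050179 0.11788181]
```

```bash
python3 -m crank '[[0,0,-0.04,0,0,0],[0,0,-0.035,0,0,0],[0,0,-0.015,0,0,0],[0,0,-0.011,0,0,0],[0,0,0,0,0,0]]' && python3 -m crank '[[0,0,0,0,0,0],[0,0,0,0,0,0],[0,0,0,0,0,0],[0,0,0,0,0,0],[0,0,0,0,0,0],[0,0,0,0,0,0]]' 0.6 50 && python3 -m crank '[[0,0,0.015,0,0,0],[0,0,0.04,0,0,0],[0,0,0.04,0,0,0],[0,0,0.04,0,0,0],[0,0,0,0,0,0],[0,0,0,0,0,0]]'
```

```text
t: 24.1
ee_pos: [0.4585, 0.3407, 0.0162]
ee_rot: [-0.0, 0.998, -0.057, 0.0]
force: [0.1, -0.6, -0.2]
gripper_width: 0.0854
grip_force: 0.0
t: 24.85
ee_pos: [0.4589, 0.3415, 0.0175]
ee_rot: [-0.001, 0.998, -0.057, 0.001]
force: [-0.5, 0.1, 6.0]
gripper_width: 0.0552
grip_force: 54.8
t: 25.6
ee_pos: [0.4577, 0.3407, 0.15]
ee_rot: [0.0, 0.998, -0.057, -0.0]
force: [0.2, -0.7, -2.0]
gripper_width: 0.055
grip_force: 54.2
```

```bash
python3 -m crank '[[0,-0.03,0,0,0,0.03],[0,-0.045,0,0,0,0.03],[0,-0.045,0,0,0,0.03],[0,-0.045,0,0,0,0.03],[0,-0.045,0,0,0,0.03],[0,-0.045,0,0,0,0.03],[0,-0.045,0,0,0,0.03],[0,-0.045,0,0,0,0.03]]' && python3 -m crank '[[0,-0.045,0,0,0,0.03],[0,-0.045,0,0,0,0.02],[0,-0.045,0,0,0,0],[0,-0.045,0,0,0,0],[0,-0.045,0,0,0,0],[-0.001,-0.045,0,0,0,0],[-0.001,-0.045,0,0,0,0],[-0.002,-0.033,0,0,0,0]]' && python3 -m crank '[[0,0,-0.03,0,0,0],[0,0,0,0,0,0],[0,0,0,0,0,0],[0,0,0,0,0,0]]'
```

```text
t: 26.6
ee_pos: [0.4569, -0.0054, 0.1486]
ee_rot: [-0.0, 0.998, 0.063, -0.002]
force: [0.2, 0.1, -1.1]
gripper_width: 0.0552
grip_force: 54.1
t: 27.6
ee_pos: [0.4529, -0.3532, 0.148]
ee_rot: [-0.002, 0.996, 0.087, -0.002]
force: [0.3, 0.4, -0.1]
gripper_width: 0.0548
grip_force: 54.1
t: 28.1
ee_pos: [0.4546, -0.3519, 0.122]
ee_rot: [0.001, 0.996, 0.088, 0.001]
force: [-0.1, 0.2, -1.6]
gripper_width: 0.0553
grip_force: 54.1
```

```bash
python3 -m crank '[[0,-0.001,-0.04,0,0,0],[0,0,-0.03,0,0,0],[0,0,-0.018,0,0,0],[0,0,-0.008,0,0,0],[0,0,-0.004,0,0,0],[0,0,-0.002,0,0,0],[0,0,0,0,0,0]]' && python3 -m crank '[[0,0,0,0,0,0],[0,0,0,0,0,0],[0,0,0,0,0,0],[0,0,0,0,0,0]]' 0.15 && python3 -m crank '[[0,0,0.03,0,0,0],[0,0,0.05,0,0,0],[0,0,0.04,0,0,0],[0,0,0,0,0,0],[0,0,0,0,0,0]]' 0
```

```text
t: 28.98
ee_pos: [0.4545, -0.3534, 0.0196]
ee_rot: [0.0, 0.996, 0.088, 0.0]
force: [-0.7, 0.7, -0.8]
gripper_width: 0.055
grip_force: 54.2
t: 29.48
ee_pos: [0.4541, -0.3531, 0.0189]
ee_rot: [0.0, 0.996, 0.088, 0.0]
force: [0.9, 0.3, -0.2]
gripper_width: 0.0725
grip_force: 0.0
t: 30.1
ee_pos: [0.4539, -0.3529, 0.1381]
ee_rot: [-0.0, 0.996, 0.088, -0.0]
force: [0.1, 0.1, -0.3]
gripper_width: 0.0852
grip_force: 0.0
```

```bash
python3 -m crank '[[0.01,0.043,0.01,0,0,0.03],[0.01,0.044,0,0,0,0.03],[0.01,0.044,0,0,0,0.03],[0.01,0.044,0,0,0,0.013],[0.01,0.044,0,0,0,0],[0.01,0.044,0,0,0,0],[0.01,0.044,0,0,0,0],[0.01,0.044,0,0,0,0]]' && python3 -m crank '[[0.01,0.043,0,0,0,0],[0.01,0.043,0,0,0,0],[0.01,0.043,0,0,0,0],[0.01,0.043,-0.03,0,0,0],[0,0,0,0,0,0],[0,0,0,0,0,0]]'
```

```text
t: 31.1
ee_pos: [0.5333, -0.0006, 0.1465]
ee_rot: [-0.0, 0.99, 0.139, -0.002]
force: [1.1, 0.5, 1.0]
gripper_width: 0.0853
grip_force: 0.0
t: 31.85
ee_pos: [0.5733, 0.1694, 0.1171]
ee_rot: [0.0, 0.99, 0.139, -0.002]
force: [-0.2, -0.3, -0.1]
gripper_width: 0.0852
grip_force: 0.0
```

Down to 0.018, grip, lift.

```bash
python3 -m crank '[[0,0.001,-0.04,0,0,0],[0,0,-0.035,0,0,0],[0,0,-0.014,0,0,0],[0,0,-0.010,0,0,0],[0,0,0,0,0,0]]' && python3 -m crank '[[0,0,0,0,0,0],[0,0,0,0,0,0],[0,0,0,0,0,0],[0,0,0,0,0,0],[0,0,0,0,0,0],[0,0,0,0,0,0]]' 0.6 50 && python3 -m crank '[[0,0,0.015,0,0,0],[0,0,0.04,0,0,0],[0,0,0.04,0,0,0],[0,0,0.02,0,0,0],[0,0,0,0,0,0],[0,0,0,0,0,0]]'
```

```text
t: 32.48
ee_pos: [0.5744, 0.1706, 0.0203]
ee_rot: [-0.0, 0.99, 0.139, 0.0]
force: [-0.7, -0.2, -0.4]
gripper_width: 0.0852
grip_force: 0.0
t: 33.22
ee_pos: [0.575, 0.1712, 0.0215]
ee_rot: [-0.0, 0.99, 0.139, 0.001]
force: [-0.3, -0.4, 6.7]
gripper_width: 0.055
grip_force: 55.3
t: 33.98
ee_pos: [0.5733, 0.1707, 0.1326]
ee_rot: [0.0, 0.99, 0.139, -0.002]
force: [-0.2, -0.1, -2.2]
gripper_width: 0.0551
grip_force: 54.6
```

```bash
python3 -m crank '[[-0.018,0.028,0,0,0,-0.07],[-0.02,0.029,0,0,0,-0.07],[-0.02,0.029,0,0,0,-0.07],[-0.02,0.029,0,0,0,-0.07],[-0.02,0.029,0,0,0,-0.07],[-0.02,0.029,-0.02,0,0,-0.069],[0,0,0,0,0,0],[0,0,0,0,0,0]]' && python3 -m crank '[[0,0,0,0,0,0]]'
```

```text
t: 34.98
ee_pos: [0.4557, 0.3433, 0.1132]
ee_rot: [0.001, 0.998, -0.07, -0.001]
force: [1.0, 0.2, -0.9]
gripper_width: 0.0551
grip_force: 54.6
t: 35.1
ee_pos: [0.4567, 0.3432, 0.1147]
ee_rot: [0.0, 0.998, -0.07, 0.0]
force: [-0.5, -0.5, -2.0]
gripper_width: 0.0547
grip_force: 54.6
```

```bash
python3 -m crank '[[-0.001,0.001,-0.04,0,0,0],[0,0,-0.03,0,0,0],[0,0,-0.013,0,0,0],[0,0,-0.007,0,0,0],[0,0,-0.004,0,0,0],[0,0,-0.002,0,0,0],[0,0,0,0,0,0]]' && python3 -m crank '[[0,0,0,0,0,0],[0,0,0,0,0,0],[0,0,0,0,0,0],[0,0,0,0,0,0]]' 0.15 && python3 -m crank '[[0,0,0.03,0,0,0],[0,0,0.05,0,0,0],[0,0,0.06,0,0,0],[-0.03,-0.05,0.03,0,0,0],[-0.03,-0.05,0,0,0,0],[0,-0.05,0,0,0,0],[0,-0.05,0,0,0,0],[0,0,0,0,0,0]]' 0
python3 - <<'E'
from h import *
c=cam('top');W=cloud(c); c2=cam('scene')
save(np.hstack([cv2.resize(c['image'][90:240,110:460],(800,343),interpolation=cv2.INTER_CUBIC)]),'end.png')
save(cv2.resize(c2['image'][130:310,60:380],(800,450),interpolation=cv2.INTER_CUBIC),'end2.png')
def fit(k,x,y,r,lo,hi):
    m=(np.hypot(W[...,0]-x,W[...,1]-y)<r)&(W[...,2]>lo)&(W[...,2]<hi)
    n,l,s,_=cv2.connectedComponentsWithStats(m.astype('u1')); p=W[l==1+np.argmax(s[1:,4])]
    R=cv2.minAreaRect(p[:,:2].astype('f4')); print(k,len(p),np.round(R[0],4),np.round(R[1],3),round(R[2],1),np.median(p[:,2]))
fit('sink .4549 .3439 -8',.4549,.3439,.065,.036,.07)
fit('plain .4544 -.3527 10',.4544,-.3527,.06,.038,.07)
fit('caps .6188 -.1445 2',.6188,-.1445,.06,.0435,.06)
fit('weight',.6205,-.1452,.06,.056,.11)
fit('reel .3815 -.1671',.38,-.165,.05,.02,.06)
fit('flux .3734 .1719',.372,.178,.05,.02,.1)
E
```

```text
t: 35.98
ee_pos: [0.4555, 0.3452, 0.0196]
ee_rot: [-0.0, 0.998, -0.07, 0.001]
force: [0.3, 0.9, -1.8]
gripper_width: 0.0551
grip_force: 54.6
t: 36.48
ee_pos: [0.4551, 0.3449, 0.0189]
ee_rot: [-0.0, 0.998, -0.07, 0.0]
force: [0.1, 0.5, -0.8]
gripper_width: 0.0726
grip_force: 0.0
t: 37.48
ee_pos: [0.3966, 0.1448, 0.1879]
ee_rot: [0.0, 0.997, -0.072, 0.001]
force: [-0.3, -0.1, -0.6]
gripper_width: 0.0853
grip_force: 0.0
sink .4549 .3439 -8 347 [0.4768 0.3399] [0.057 0.051] 82.6 0.04425000147096192
plain .4544 -.3527 10 816 [ 0.4538 -0.354 ] [0.096 0.058] 9.8 0.04598579203159886
caps .6188 -.1445 2 319 [ 0.6189 -0.1454] [0.095 0.056] 2.3 0.04983255117144936
weight 355 [ 0.6201 -0.1469] [0.086 0.044] 2.5 0.06796246673883521
reel .3815 -.1671 413 [ 0.3811 -0.1669] [0.059 0.058] 13.1 0.041824081177486705Traceback (most recent call last):
  File "<stdin>", line 14, in <module>
  File "<stdin>", line 7, in fit
    return _wrapfunc(a, 'argmax', axis=axis, out=out, **kwds)
    return bound(*args, **kwds)
ValueError: attempt to get argmax of an empty sequence
```

View pics/end2.png

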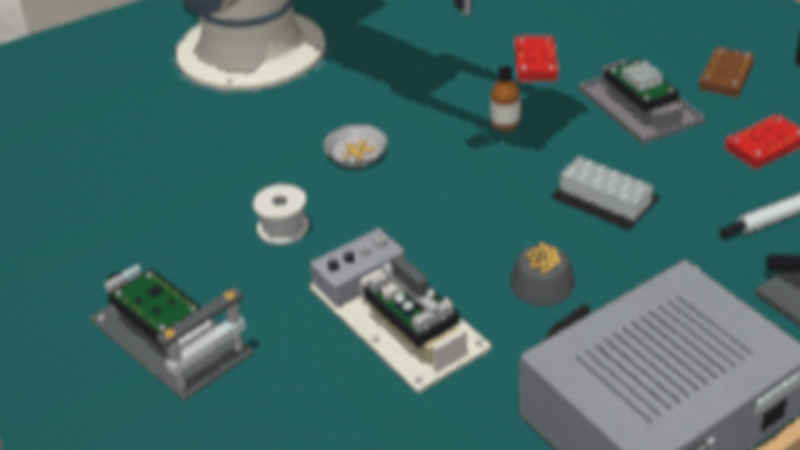

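The view shows every item in place: plain board in the jig (155,300), capacitor board with the weight on it (410,300), heat-sink board in the tray (640,85), and the flux bottle (505,100) and reel (280,212) standing. The arm is clear, so I'll hand in.

```bash
python3 -m crank '[[0,0,0,0,0,0],[0,0,0,0,0,0]]' && python3 -c "
from workcell import order
print(order.hand_in())"
```

```text
t: 37.83
ee_pos: [0.3964, 0.1481, 0.1872]
ee_rot: [0.0, 0.998, -0.069, -0.0]
force: [-0.2, 0.4, 0.7]
gripper_width: 0.0852
grip_force: 0.0
the job is handed in; nothing more can be done
None
```

I handed the job in at about 38 s with all three boards moved on one place and the weight on the capacitor board; no verdict came back, and my last pictures showed everything in place, though the arm partly hid the tray board and hid the flux bottle from the top camera, so I checked the bottle only by eye in the scene picture.

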